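Fit a snap ring over a clamped stirrer axle

TASK

First swing the vise's red-knobbed lever until the sliding jaw clamps the foot of the pulley axle firmly, leaving it clamped. Then pick up the orange-handled snap-ring pliers by both handles, squeeze the handles together all the way so that the brass ring on their tips spreads, and slide the ring down over the axle until it is level with the orange groove, without leaning on the axle or pulley. Finish while still holding the pliers squeezed there, the ring spread around the groove; leave the other things on the bench alone.

Things in the scene. Friction and masses are not known exactly. Their poses are not given: they have to be found in the camera images.
- vise: Blue cam-action vise fixed to the bench, 74 x 158 mm, long along its y (-55 to +103 mm). Origin: underside, below the middle of the jaw opening; z up. Bed 20 mm high. Fixed jaw (64 mm wide, top 55 mm above the bench) has its face at y = -20 mm, facing +y. The cam housing with the lever stands at the +y end.
- lever_pivot (a point): Point on the lever's vertical turning axis, fixed in the vise at its (0, 75) mm, 80 mm above the bench, level with lever_knob.
- lever_knob (a point): Grip point on the lever's upright round red knob (18 mm diameter, 53 to 98 mm above the bench), on the knob's axis, 80 mm above the bench and 80 mm from the pivot axis. The knob spins freely on its pin. The flat lever arm's top is 53 mm above the bench.
- lever (a joint): Lever angle, rad. 0: it points along vise -x; growing values swing it clockwise seen from above, to vise +y at 1.57. Starts at 0 to 0.3. Moves the jaw 8 mm per rad, which clamps the axle from about 1.25. Takes 4 to 7 N at the knob to move; push 10 to 18 N to clamp, only a little past 1.25. Stays where left (friction). End stop 1.65.
- jaw: Sliding steel-faced blue jaw of the vise, 60 mm wide, top 55 mm above the bench. Origin: foot of its clamping face, 20 mm above the bench, at vise (0, 20) mm with the lever at 0; it slides towards vise -y (8 mm per rad of lever).
- stub: Loose steel axle with pulley, 94 mm tall, 0.35 kg, standing on the vise bed between the jaws. Origin: centre of its underside, z up. Foot 30 x 30 x 45 mm; hub 24 mm dia. to z 73 mm, pulley flange 40 mm dia. at z 50-60; groove z 73-83; then 18 mm dia. shaft to 94, top 3 mm chamfered. Clamping pushes it up to 10 mm along vise -y onto the fixed jaw: read it again afterwards.
- groove (a point): Middle of the orange groove (10 mm high, 15 mm diameter) on the axle's axis, 78 mm above the stub's underside, i.e. 98 mm above the bench; 16 mm below the axle's top.
- pliers: Loose snap-ring pliers lying flat, 14 mm thick, 190 mm long, 0.18 kg. Origin: underside of the dark pivot boss (22 mm dia.); x towards the ring, z up; symmetric about x. Two orange handles (80 x 10 x 14 mm each) at x -32 to -112 mm, splayed at rest: 55 mm over their outsides at x = -70, 66 at -110. Squeezing spreads the ring; fully squeezed, the outsides are parallel, 36 mm apart.
- handles (a point): Point midway between the handles, 70 mm behind the pivot (pliers x = -70 mm), at mid thickness (7 mm above their underside): the place to grip both handles across y.
- ring_center (a point): Centre of the brass snap ring on the plier tips: pliers x = 62 mm, 7 mm above their underside, on the line of symmetry, spread or not. Wire 4.4 mm thick; inside diameter 15 mm at rest, too small for the 18 mm shaft. Fully spread, all of it is more than 12 mm from this centre: about 3 mm clear of the shaft. A bridge closes its far side.
- half_left (a joint): Opening angle of the pliers' left half, rad: 0 at rest (ring closed), 0.14 at the stop (handles fully squeezed, ring fully spread). The right half mirrors it. The return spring pushes at the handles with 2.5 N at rest, 7 N at the stop; a grip of 20 to 40 N holds them fast.
- bottle_a: Bystander: amber glass bottle with a red cap, 66 mm diameter, 120 mm tall. Origin: centre of its underside. Leave it where it is.
- bottle_b: Bystander: amber glass bottle with a black cap, 66 mm diameter, 120 mm tall. Origin: centre of its underside. Leave it where it is.
- burner: Bystander: lab burner, red foot 84 mm diameter, dark tube to 130 mm height. Origin: centre of its underside. Leave it where it is.
- rack: Bystander: aluminium test-tube rack 60 x 200 mm, 105 mm tall with tubes. Origin: centre of its underside. Leave it where it is.
- spare_pulley: Bystander: spare aluminium pulley, 48 mm diameter, 16 mm high. Origin: centre of its underside. Leave it where it is.
- screwdriver: Bystander: orange-handled screwdriver lying on the bench. Origin: centre of its underside. Leave it where it is.
- parts_tray: Bystander: white two-part tray 100 x 140 x 25 mm. Origin: centre of its underside. Leave it where it is.
There are look-alikes about, which are no part of the job. Of the things that look like the pliers, take the one that is farthest to the robot's right at the start.

How it is judged:
On the way, in this order (a step that is already met when the one before it is completed fails the run):
1. the sliding jaw clamps the axle's foot (contact force between jaw and stub above 8 N and value of joint lever above 1.15 rad), for 0.3 s.
2. the pliers are held squeezed, ring spread, above the axle's top (value of joint half_left above 0.12 rad and z of ring_center in the frame of groove above 0.018 m and horizontal distance between ring_center and groove below 0.03 m and contact force between the fingers and pliers above 3 N), for 0.1 s.
At the end, for the whole second after the job is handed in: For the last second: jaw presses the upright axle >6 N (lever >1.15 rad); fingers hold the pliers squeezed (>0.12 rad) and still; ring centre within 6 mm of the axis and 4 mm of the groove's height, level within 0.15 rad, pressing <4 N on the axle and <1 N on the vise (contact force between jaw and stub above 6 N and value of joint lever above 1.15 rad and value of joint half_left above 0.12 rad and horizontal distance between ring_center and groove below 0.006 m and z of ring_center in the frame of groove between -0.004 and 0.004 m and angle between the z axis of pliers and the z axis of stub, either way round below 0.15 rad and angle between stub's own z axis and vertical below 0.08 rad and contact force between the fingers and pliers above 3 N and contact force between pliers and stub below 4 N and contact force between pliers and vise below 1 N and linear speed of pliers below 0.02 m/s); the arm keeps its last pose, push and grip.
It fails at once if a bystander is moved by more than 30 mm (distance of any of bottle_a, bottle_b, burner, rack, spare_pulley, screwdriver, parts_tray from where it was at the start of the episode above 0.03 m).
It fails at once if the axle is tipped over or pulled out of the vise (angle between stub's own z axis and vertical above 0.35 rad or horizontal distance between stub and vise above 0.045 m).
It also fails if it takes over 72 s, if anything falls off the work surface, if the arm or the gripper's body presses on something with over 40 N, if the wrist force passes 120 N, or if a joint passes its speed limit or range.

ROBOT

A 6-joint arm with a two-finger parallel gripper is mounted at the origin on the work surface. World frame = base frame: x ahead of the robot, y to its left, z up, the work surface at z = 0. Lengths are in m, angles in rad, forces in N, time in s.
With the tool pointing down it reaches from about 0.35 to 0.725 m from the base axis. Payload 4.3 kg.
Tool frame: the origin (TCP) lies on the centre line of the jaws, within the pads' length; the fingertips stand 17 mm ahead of it and the grasp point (between the pads) lies 2 mm behind it; z points along the fingers, x is the direction in which the jaws open and shut, and the axes are right-handed (so a half turn about z gives the same grasp; the last joint's range is limited). The gripper opens to 85 mm and grips with 20 to 120 N. Pads are 22 mm wide; open, the fingers measure 114 mm over their backs; the gripper's body (76 mm by 85 mm) begins 54 mm behind the grasp point. The pads swing forward as they close: fully open they stand 13 mm farther back than shut.
Start: joints at [-1.247, 0.377, 0.081, 1.274, 0, 1.46], TCP at [0.242, -0.522, 0.248] pointing down, gripper open.
Joint ranges: [-2.72, 2.72], [-0.84, 1.66], [-1.02, 1.22], [-1.77, 2.12], [-1.37, 1.28], [-3.14, 3.14]. Speed limits (rad/s): [2.57, 2.57, 3.14, 3.14, 3.14, 3.14].

INTERFACE

Orientations are given as a unit quaternion [w, x, y, z].
In Python, from rig import ctrl, imaging, look_for, trace gives the robot as it stands.
- The arm moves only by the tool apply_moves, never from a script. Its argument "increments" is a list of rows, each a list of 7 numbers: the turn, a rotation vector about the tool's x, y, z in degrees, then the shift along the tool's x, y, z in m, then the finger opening in m, from 0 to 0.0854. In form: [[rx, ry, rz, x, y, z, gripper], ...]. A call has 1 to 10 rows; each row shifts and turns the commanded pose from where the row before left it, along the tool's axes as they then stand; what a row does not reach is not made up. A row lasts 1/10 s, in which the tool goes at most 50 mm and 8.59 degrees, less where a joint would pass 70% of its speed; a pose out of reach is approached as far as the arm can. A call with a gripper value outside its range is refused whole. The fingers move at their own pace and stop on an object; "grip_force" is the grip in N (left out, the last holds). Time passes only in rows, so rows that do not move let the fingers close. It gives the time, the measured TCP pose, the force and the opening at its end, in the units of the state.
- ctrl.get_obs(): the state, without advancing time (a new reading comes with each control period).
- imaging.snapshot(name): name is "side" or "top" or "wrist"; returns the picture (384x512x3 uint8, red, green, blue); there is no depth.
- imaging.camera_model(name): a dict with "K" (3x3 intrinsics, pixels), "dist" ([k1, k2, p1, p2, k3] as OpenCV has them; the pictures are not rectified), "R" (3x3) and "t" (3): a world point X has camera coordinates R X + t. Camera axes: x right, y down, z forward; pixel columns grow to the right and rows downward; lengths in m; the calibration is good to about 2 mm. A picture is of the moment at which its call begins: read the wrist's pose just before it. camera_model takes no time and is no camera call; for the wrist camera it gives the pose at the moment of the call.
- ctrl.close_job(): hands the job in, once; it reports no verdict.
Trained networks look in the newest picture that a camera, given by its name, has taken for a name from the list of things; names that differ only in an ending like _2 or _b are one class to them, and where a whole thing is asked for, a point or a joint stands for the part that bears it (a point fixed in the world has none). Each returns a list of dicts, best first, with "conf" (0 to 1); they miss things now and then, are a little off and sometimes report something else, mostly with a low value. They report only what shows in the picture. A call takes as long as a camera call. They do not tell look-alikes from the thing itself.
- look_for(camera, name): "pixel" ([column, row] in pixels, amid what is visible of it).
- trace(camera, name): "pixels" (384x512 bool, what is visible of it) and "pixel" ([column, row] in pixels, amid what is visible of it).
The state is a dict: "t": time; "qpos": joint angles; "qvel": joint speeds; "joint_efforts": joint torques, N m; "tcp_pos": TCP position; "eef_rot": TCP orientation; "contact_force": force on the tool from outside, world axes, zero at the start; "wrist_torque": the same for the moment, N m; "width": finger opening in m.
Only numpy, scipy, OpenCV 4.12 (cv2) and the standard library are available. Lean on these libraries where they do the work, as an engineer would, in place of code of your own. Each camera call takes 0.05 s, during which the arm holds its last target. There are 200 camera calls.

## Working session

There is one attempt and no reset: what is moved stays moved. The work goes in short steps, Python scripts to look and compute and a tool call to move; the robot and the scene stay as the last step left them, time stands still between calls to the robot, and variables do not carry over. Pictures are saved under pics/ and viewed, about 8 in all and at most 12, crops included, and the job is handed in when it is done.

Besides the shell and the picture viewer there is one more tool, called after ">>>" as a command line: name --pt "numbers of a row" for each row, then --argument value for the rest. apply_moves: Moves the arm, as the interface text tells. Its arguments: {"type":"object","properties":{"increments":{"type":"array"},"grip_force":{"type":"number"}},"required":["increments"]}

```bash
mkdir -p pics; ls
python3 - <<'E'
from rig import ctrl, imaging, look_for, trace
import cv2, numpy as np
o=ctrl.get_obs(); print({k:np.round(v,3).tolist() for k,v in o.items()})
for c in ["side","top"]:
    im=imaging.snapshot(c); cv2.imwrite(f"pics/{c}0.png",im[...,::-1])
    m=imaging.camera_model(c); print(c,np.round(m["K"],1).tolist(),np.round(m["dist"],3),np.round(m["R"],3).tolist(),np.round(m["t"],3))
    for n in ["vise","lever_knob","stub","pliers","handles","ring_center","groove","jaw"]:
        print(n,[(np.round(d["pixel"]).tolist(),round(d["conf"],2)) for d in look_for(c,n)])
a=cv2.imread("pics/side0.png");b=cv2.imread("pics/top0.png")
E
```

```text
pics
{'t': 0.0, 'qpos': [-1.247, 0.378, 0.08, 1.274, 0.0, 1.461], 'qvel': [0.002, -0.001, -0.0, 0.002, 0.001, 0.001], 'joint_efforts': [-0.001, -46.361, 26.988, 0.021, -0.0, -0.0], 'tcp_pos': [0.241, -0.521, 0.247], 'eef_rot': [-0.001, 0.843, -0.538, -0.001], 'contact_force': [0.243, 0.378, 0.695], 'wrist_torque': [-0.064, -0.022, -0.009], 'width': 0.086}
side [[354.5, 0.0, 257.8], [0.0, 354.5, 191.9], [0.0, 0.0, 1.0]] [-0.057  0.     0.     0.     0.   ] [[-0.749, -0.662, 0.022], [-0.397, 0.422, -0.815], [0.53, -0.619, -0.58]] [0.415 0.317 0.656]
vise [([247.0, 228.0], 0.79), ([246.0, 204.0], 0.32), ([245.0, 219.0], 0.17)]
lever_knob [([248.0, 229.0], 0.65)]
stub [([246.0, 204.0], 0.66)]
pliers [([320.0, 186.0], 0.95), ([329.0, 235.0], 0.56)]
handles [([323.0, 185.0], 0.97), ([328.0, 235.0], 0.86), ([324.0, 147.0], 0.47)]
ring_center [([328.0, 235.0], 0.96), ([321.0, 184.0], 0.68)]
groove [([248.0, 205.0], 0.64)]
jaw [([246.0, 216.0], 0.66)]
top [[358.3, 0.0, 256.2], [0.0, 358.3, 190.3], [0.0, 0.0, 1.0]] [-0.026  0.     0.     0.     0.   ] [[-0.019, -1.0, -0.0], [-0.989, 0.019, -0.148], [0.148, -0.002, -0.989]] [0.006 0.575 1.042]
vise [([242.0, 194.0], 0.56)]
lever_knob [([230.0, 200.0], 0.81), ([339.0, 201.0], 0.51)]
stub [([250.0, 184.0], 0.67), ([229.0, 204.0], 0.32)]
pliers [([337.0, 202.0], 0.73), ([294.0, 255.0], 0.73)]
handles [([338.0, 205.0], 0.75), ([296.0, 258.0], 0.62), ([242.0, 195.0], 0.37)]
ring_center [([340.0, 206.0], 0.71), ([294.0, 254.0], 0.62)]
groove [([253.0, 182.0], 0.49)]
jaw [([245.0, 195.0], 0.57), ([240.0, 194.0], 0.37)]
```

View pics/top0.png

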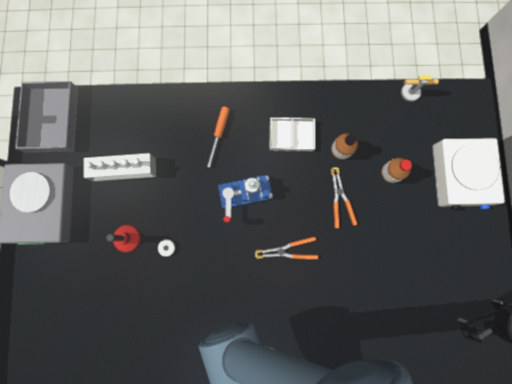

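View pics/side0.png

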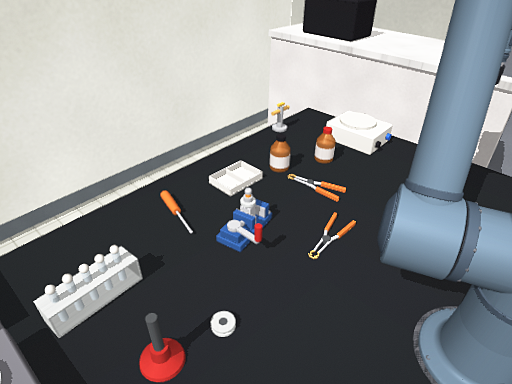

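The top view shows the vise at about (245,191), with its lever pointing down to the knob at (228,218). There are two pliers-like things: A at (340,200) with its ring at (335,171), and B at (288,250) with its ring at (258,254). The screwdriver at (218,135) is also orange. Image right is world −y, so A is the farthest to the right and I choose A.

```bash
cat > h.py <<'E'
from rig import ctrl, imaging, look_for, trace
import cv2, numpy as np
from scipy.spatial.transform import Rotation as Ro
def ray(cm,px):
    u=cv2.undistortPoints(np.array([[px]],float),cm["K"],np.array(cm["dist"],float))[0,0]
    R=np.array(cm["R"]);return -R.T@cm["t"], R.T@np.array([u[0],u[1],1])
def atz(cm,px,z):
    o,d=ray(cm,px); return o+d*(z-o[2])/d[2]
def proj(cm,X):
    X=np.atleast_2d(X).astype(float)
    return cv2.projectPoints(X,cv2.Rodrigues(np.array(cm["R"]))[0],np.array(cm["t"],float),cm["K"],np.array(cm["dist"],float))[0][:,0]
def rot(o): return Ro.from_quat(np.r_[o["eef_rot"][1:],o["eef_rot"][0]])
E
python3 - <<'E'
from h import *
cm=imaging.camera_model("top")
for n,px,z in [("knob",(227,219),.098),("pivot",(228,193),.06),("stubtop",(252,184),.114),("ring",(335,171),.007),("h1",(355,223),.007),("h2",(337,226),.007),("ringB",(258,254),.007),("boss",(338,192),.007)]:
    print(n,atz(cm,px,z).round(3))
w=imaging.camera_model("wrist");o=ctrl.get_obs();c=-w["R"].T@w["t"]
print("cam in tool",rot(o).inv().apply(c-o["tcp_pos"]).round(3),(rot(o).as_matrix().T@w["R"].T).round(2).tolist(),np.round(w["K"],0).tolist(),rot(o).as_matrix().round(2).tolist())
a=cv2.imread("pics/top0.png")[140:270,200:380]
cv2.imwrite("pics/crop.png",cv2.resize(a,None,fx=4.4,fy=4.4,interpolation=cv2.INTER_CUBIC)[:572,:])
E
```

```text
knob [0.486 0.08  0.098]
pivot [0.566 0.079 0.06 ]
stubtop [0.583 0.007 0.114]
ring [ 0.637 -0.255  0.007]
h1 [ 0.472 -0.308  0.007]
h2 [ 0.464 -0.252  0.007]
ringB [ 0.384 -0.007  0.007]
boss [ 0.57  -0.261  0.007]
cam in tool [ 0.    -0.083 -0.126] [[1.0, -0.0, -0.0], [0.0, 0.95, 0.32], [-0.0, -0.32, 0.95]] [[265.0, 0.0, 255.0], [0.0, 265.0, 192.0], [0.0, 0.0, 1.0]] [[0.42, -0.91, 0.0], [-0.91, -0.42, -0.0], [0.0, 0.0, -1.0]]
```

View pics/crop.png

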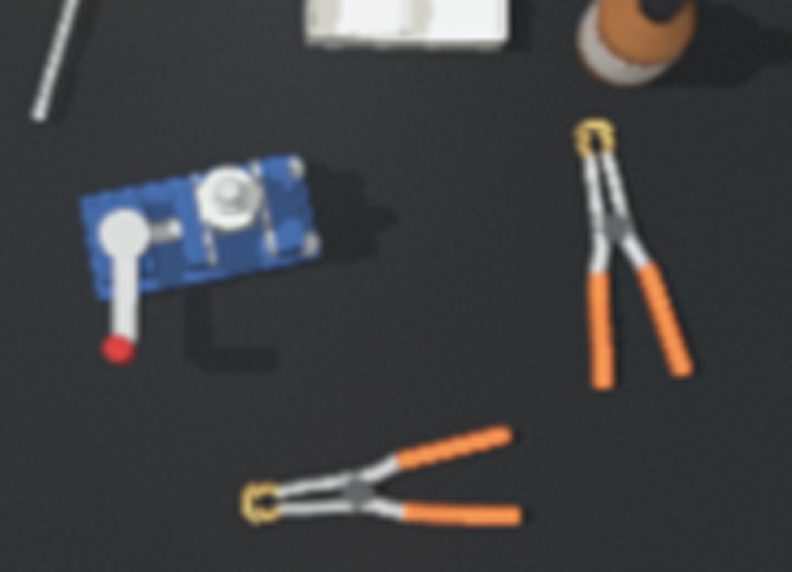

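>>> apply_moves --pt "0 0 0 -0.03 -0.034 -0.005 0.085" --pt "0 0 0 -0.03 -0.034 -0.005 0.085" --pt "0 0 0 -0.03 -0.034 -0.005 0.085" --pt "0 0 0 -0.03 -0.034 -0.005 0.085" --pt "0 0 0 -0.03 -0.034 -0.005 0.085" --pt "0 0 0 -0.03 -0.034 -0.005 0.085" --pt "0 0 0 -0.03 -0.034 -0.005 0.085" --pt "0 0 0 -0.03 -0.034 -0.005 0.085" --pt "0 0 0 -0.03 -0.034 -0.005 0.085" --pt "0 0 0 -0.03 -0.034 -0.005 0.085"

```text
t: 1.9
tcp_pos: [0.4245, -0.1049, 0.2988]
eef_rot: [-0.0, 0.843, -0.538, 0.0]
contact_force: [0.8, -0.7, 0.3]
width: 0.0848
```

>>> apply_moves --pt "0 0 -8.5 0 0 0 0.085" --pt "0 0 -8.5 0 0 0 0.085" --pt "0 0 -8.5 0 0 0 0.085" --pt "0 0 -8.5 0 0 0 0.085" --pt "0 0 -8.5 0 0 0 0.085" --pt "0 0 -8.5 0 0 0 0.085" --pt "0 0 -8.5 0 0 0 0.085" --pt "0 0 -8.5 0 0 0 0.085" --pt "0 0 -8.5 0 0 0 0.085" --pt "0 0 -8.5 0 0 0 0.085"

```text
t: 2.9
tcp_pos: [0.4241, -0.1066, 0.2984]
eef_rot: [0.0, 0.984, 0.175, 0.0]
contact_force: [-0.8, 0.5, -0.4]
width: 0.0848
```

>>> apply_moves --pt "0 0 -8.5 0 0 0 0.085" --pt "0 0 -8.5 0 0 0 0.085" --pt "0 0 -8.5 0 0 0 0.085" --pt "0 0 -8.5 0 0 0 0.085" --pt "0 0 -8.5 0 0 0 0.085" --pt "0 0 -8.5 0 0 0 0.085" --pt "0 0 -8.5 0 0 0 0.085" --pt "0 0 -8.5 0 0 0 0.085" --pt "0 0 -2 0 0 0 0.085"

```text
t: 3.8
tcp_pos: [0.4241, -0.1067, 0.2984]
eef_rot: [0.0, 0.707, 0.707, 0.0]
contact_force: [-0.2, 0.1, -0.3]
width: 0.0854
```

>>> apply_moves --pt "0 0 0 0.026 0.01 0 0.085" --pt "0 0 0 0.026 0.01 0 0.085" --pt "0 0 0 0.026 0.01 0 0.085" --pt "0 0 0 0.026 0.01 0 0.085" --pt "0 0 0 0.026 0.01 0 0.085" --pt "0 0 0 0.026 0.01 0 0.085" --pt "0 0 0 0 0 0 0.085" --pt "0 0 0 0 0 0 0.085"

```text
t: 4.6
tcp_pos: [0.4845, 0.0495, 0.2982]
eef_rot: [0.0, 0.708, 0.707, -0.0]
contact_force: [-0.2, -0.9, 0.2]
width: 0.085
```

Run:
```python
from h import *
o=ctrl.get_obs();cm=imaging.camera_model("wrist");im=imaging.snapshot("wrist")
np.savez("w1.npz",im=im,**{k:np.array(cm[k]) for k in ["K","dist","R","t"]})
print(o["tcp_pos"].round(3) if hasattr(o["tcp_pos"],'round') else o["tcp_pos"])
for n in ["vise","lever_knob","stub","groove","jaw"]:
    print(n,[(np.round(d["pixel"]).tolist(),round(d["conf"],2)) for d in look_for("wrist",n)])
im=im.copy();cv2.imwrite("pics/w1.png",cv2.resize(im[...,::-1],(768,576)))
```

```text
[0.484 0.049 0.298]
vise [([250.0, 208.0], 0.6)]
lever_knob [([276.0, 196.0], 0.92)]
stub [([228.0, 232.0], 0.66)]
groove [([224.0, 234.0], 0.9), ([68.0, 182.0], 0.51), ([284.0, 309.0], 0.18)]
jaw [([246.0, 216.0], 0.7), ([253.0, 208.0], 0.48)]
```

View pics/w1.png

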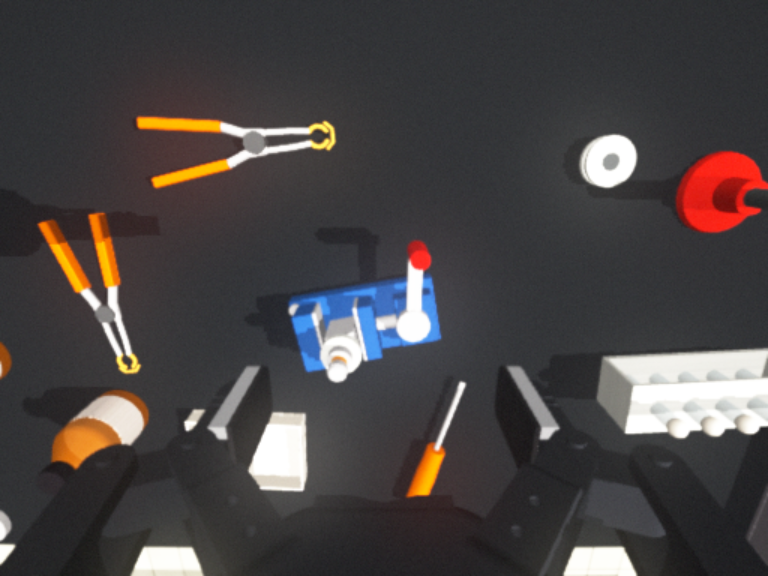

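The wrist view (1.5x scale) shows the red knob's top at (421,259), the pivot disc at (413,325) and the axle's top at (338,371). The chosen pliers are at left, with the ring at (128,364) and the handles at (48,228) and (98,220).

Run:
```python
from h import *
cm=dict(np.load("w1.npz"))
P=lambda x,y,z:atz(cm,(x/1.5,y/1.5),z).round(4)
k=P(421,259,.098);p=P(413,325,.055);s=P(338,371,.114)
print("knob",k,"pivot",p,"stub",s,"len",np.linalg.norm((k-p)[:2]))
for q in [(292,297),(432,280),(438,340),(307,370)]: print(q,P(*q,.02),P(*q,.055))
print("ring",P(128,363,.007),"boss",P(105,314,.014),"h",P(48,226,.007),P(97,217,.007))
d=trace("wrist","lever_knob")[0];ys,xs=np.where(d["pixels"]);print(d["pixel"],xs.min(),xs.max(),ys.min(),ys.max())
tc=imaging.camera_model("top");print(proj(tc,[k,s,[*p[:2],.055]]).round(1))
```

```text
knob [0.4865 0.0814 0.098 ] pivot [0.5667 0.0794 0.055 ] stub [0.5848 0.009  0.114 ] len 0.08022493377996642
(292, 297) [ 0.5491 -0.0496  0.02  ] [ 0.5363 -0.041   0.055 ]
(432, 280) [0.53   0.1014 0.02  ] [0.5189 0.0969 0.055 ]
(438, 340) [0.6008 0.1108 0.02  ] [0.5836 0.1055 0.055 ]
(307, 370) [ 0.639 -0.039  0.02 ] [ 0.6185 -0.0314  0.055 ]
ring [ 0.6376 -0.2558  0.007 ] boss [ 0.5714 -0.2638  0.014 ] h [ 0.473 -0.308  0.007] [ 0.4638 -0.2525  0.007 ]
[277.0, 199.9] 265 286 161 227
[[226.5 218.8]
 [251.3 183.3]
 [228.1 193. ]]
```

>>> apply_moves --pt "0 0 0 0.016 0.001 0 0.05" --pt "0 0 0 0.016 0.001 0.016 0.05" --pt "0 0 0 0 0 0.03 0.05" --pt "0 0 0 0 0 0.03 0.05" --pt "0 0 0 0 0 0.03 0.05" --pt "0 0 0 0 0 0.03 0.05" --pt "0 0 0 0 0 0.03 0.05" --pt "0 0 0 0 0 0.03 0.05" --pt "0 0 0 0 0 0.02 0.05" --pt "0 0 0 0 0 0 0.05"

```text
t: 5.95
tcp_pos: [0.4838, 0.0807, 0.0797]
eef_rot: [-0.002, 0.708, 0.706, -0.002]
contact_force: [-1.3, 1.0, -0.1]
width: 0.0496
```

>>> apply_moves --grip_force 40 --pt "0 0 0 0 0 0 0.03" --pt "0 0 0 0 0 0 0.012" --pt "0 0 0 0 0 0 0.012" --pt "0 0 0 0 0 0 0.012" --pt "0 0 0 0 0 0 0.012"

```text
t: 6.45
tcp_pos: [0.488, 0.0809, 0.0838]
eef_rot: [0.001, 0.708, 0.706, 0.001]
contact_force: [-1.1, -2.2, 6.8]
width: 0.017
```

>>> apply_moves --pt "0 0 4.5 0.0063 0 0 0.012" --pt "0 0 4.5 0.0063 0 0 0.012" --pt "0 0 4.5 0.0063 0 0 0.012" --pt "0 0 4.5 0.0063 0 0 0.012" --pt "0 0 4.5 0.0063 0 0 0.012" --pt "0 0 4.5 0.0063 0 0 0.012" --pt "0 0 0 0 0 0 0.012"

```text
t: 7.15
tcp_pos: [0.497, 0.1168, 0.0838]
eef_rot: [0.003, 0.854, 0.521, 0.001]
contact_force: [3.2, -4.7, 2.8]
width: 0.0166
```

```bash
cat > lev.py <<'E'
from h import *
o=ctrl.get_obs();d=np.array(o["tcp_pos"])[:2]-[.5667,.0794]
T=rot(o).as_matrix();f=T.T@o["contact_force"]
print("R",np.linalg.norm(d).round(4),"phi",np.degrees(np.arctan2(d[1],d[0])).round(1),"yaw",np.degrees(np.arctan2(T[1,0],T[0,0])).round(1),"f tool",f.round(1),o["width"])
E
python3 lev.py
```

```text
R 0.0791 phi 151.8 yaw 62.8 f tool [-2.7  5.  -2.8] 0.016621048716529183
```

>>> apply_moves --pt "0 0 4.5 0.0063 0.0006 0 0.012" --pt "0 0 4.5 0.0063 0.0006 0 0.012" --pt "0 0 4.5 0.0063 0.0006 0 0.012" --pt "0 0 4.5 0.0063 0.0006 0 0.012" --pt "0 0 4.5 0.0063 0.0006 0 0.012" --pt "0 0 0 0 0 0 0.012"

```text
t: 7.75
tcp_pos: [0.5163, 0.1406, 0.0837]
eef_rot: [0.002, 0.939, 0.344, 0.001]
contact_force: [-1.1, -4.4, 6.8]
width: 0.0166
```

```bash
python3 lev.py
```

```text
R 0.0793 phi 129.5 yaw 40.3 f tool [-3.7  2.7 -6.8] 0.016602800731438376
```

Next comes small steps toward the clamping angle, watching the tangential force.

>>> apply_moves --pt "0 0 2 0.0028 0.0002 0 0.012" --pt "0 0 2 0.0028 0.0002 0 0.012" --pt "0 0 0 0 0 0 0.012"

```text
t: 8.05
tcp_pos: [0.5203, 0.1437, 0.0837]
eef_rot: [0.002, 0.95, 0.311, 0.001]
contact_force: [-1.2, -4.3, 8.2]
width: 0.0169
```

```bash
python3 lev.py
```

```text
R 0.0793 phi 125.8 yaw 36.3 f tool [-3.5  2.8 -8.2] 0.01688166598968679
```

>>> apply_moves --pt "0 0 2 0.0028 0.0002 0 0.012" --pt "0 0 0 0 0 0 0.012"

```text
t: 8.25
tcp_pos: [0.5224, 0.1452, 0.0837]
eef_rot: [0.001, 0.956, 0.295, 0.0]
contact_force: [-1.5, -4.0, 8.3]
width: 0.0167
```

```bash
python3 lev.py
```

```text
R 0.0793 phi 123.9 yaw 34.3 f tool [-3.5  2.5 -8.3] 0.016710163471897414
```

>>> apply_moves --pt "0 0 2 0.0028 0.0002 0 0.012" --pt "0 0 0 0 0 0 0.012"

```text
t: 8.45
tcp_pos: [0.5247, 0.1467, 0.0837]
eef_rot: [0.001, 0.961, 0.278, 0.0]
contact_force: [-2.7, -4.2, 8.7]
width: 0.0167
```

```bash
python3 lev.py
```

```text
R 0.0793 phi 121.9 yaw 32.3 f tool [-4.5  2.1 -8.7] 0.016651343724457552
```

>>> apply_moves --pt "0 0 2 0.0028 0.0002 0 0.012" --pt "0 0 0 0 0 0 0.012"

```text
t: 8.65
tcp_pos: [0.5271, 0.1482, 0.0837]
eef_rot: [0.001, 0.965, 0.261, 0.0]
contact_force: [-3.3, -3.0, 8.9]
width: 0.0168
```

```bash
python3 lev.py
```

```text
R 0.0794 phi 119.9 yaw 30.3 f tool [-4.4  0.9 -8.9] 0.01679237209294626
```

>>> apply_moves --pt "0 0 1.5 0.0021 0.0001 0 0.012" --pt "0 0 0 0 0 0 0.012"

```text
t: 8.85
tcp_pos: [0.5289, 0.1492, 0.0837]
eef_rot: [0.001, 0.969, 0.249, 0.0]
contact_force: [-3.5, -4.4, 8.6]
width: 0.0166
```

```bash
python3 lev.py
```

```text
R 0.0794 phi 118.5 yaw 28.8 f tool [-5.1  2.2 -8.6] 0.016596045413861674
```

>>> apply_moves --pt "0 0 1.5 0.0021 0.0001 0 0.012" --pt "0 0 0 0 0 0 0.012"

```text
t: 9.05
tcp_pos: [0.5303, 0.15, 0.0837]
eef_rot: [0.001, 0.972, 0.236, -0.0]
contact_force: [-3.9, -4.5, 9.9]
width: 0.017
```

```bash
python3 lev.py
```

```text
R 0.0794 phi 117.3 yaw 27.3 f tool [-5.5  2.2 -9.9] 0.017003245597875458
```

>>> apply_moves --pt "0 0 1.5 0.0021 0.0001 0 0.012" --pt "0 0 0 0 0 0 0.012"

```text
t: 9.25
tcp_pos: [0.5313, 0.1505, 0.0835]
eef_rot: [0.001, 0.975, 0.223, -0.001]
contact_force: [-6.7, -5.9, 12.0]
width: 0.0167
```

```bash
python3 lev.py
```

```text
R 0.0794 phi 116.4 yaw 25.8 f tool [ -8.6   2.4 -12. ] 0.016733538337316122
```

>>> apply_moves --pt "0 0 1 0.0015 0.0001 0 0.012" --pt "0 0 0 0 0 0 0.012"

```text
t: 9.45
tcp_pos: [0.532, 0.1508, 0.0835]
eef_rot: [0.001, 0.977, 0.215, -0.002]
contact_force: [-8.1, -4.7, 13.3]
width: 0.0168
```

```bash
python3 lev.py
```

```text
R 0.0794 phi 115.9 yaw 24.8 f tool [ -9.3   0.9 -13.2] 0.01679441813096659
```

>>> apply_moves --pt "0 0 1 0.002 0 0 0.012" --pt "0 0 0 0 0 0 0.012"

```text
t: 9.65
tcp_pos: [0.533, 0.1514, 0.0834]
eef_rot: [0.002, 0.978, 0.206, -0.002]
contact_force: [-10.1, -6.1, 13.8]
width: 0.0171
```

```bash
python3 lev.py
```

```text
R 0.0795 phi 115.1 yaw 23.8 f tool [-11.8   1.5 -13.8] 0.017066461385449358
```

>>> apply_moves --pt "0 0 0.5 0.0015 0 0 0.012" --pt "0 0 0 0 0 0 0.012" --pt "0 0 0 0 0 0 0.012"

```text
t: 9.95
tcp_pos: [0.5336, 0.1517, 0.0834]
eef_rot: [0.002, 0.979, 0.202, -0.003]
contact_force: [-11.3, -6.4, 16.8]
width: 0.0167
```

```bash
python3 lev.py
```

```text
R 0.0795 phi 114.6 yaw 23.3 f tool [-13.    1.5 -16.7] 0.016744969450609548
```

>>> apply_moves --pt "0 0 0.5 0.0015 0 0 0.012" --pt "0 0 0 0 0 0 0.012" --pt "0 0 0 0 0 0 0.012" --pt "0 0 0 0 0 0 0.012"

```text
t: 10.35
tcp_pos: [0.5343, 0.152, 0.0833]
eef_rot: [0.002, 0.98, 0.198, -0.004]
contact_force: [-13.3, -7.8, 18.2]
width: 0.0165
```

```bash
python3 lev.py
```

```text
R 0.0795 phi 114.1 yaw 22.8 f tool [-15.4   2.  -18.1] 0.01653761660175447
```

>>> apply_moves --pt "0 0 0 0 0 0 0.05" --pt "0 0 0 0 0 0 0.05" --pt "0 0 0 0 0 0 0.05" --pt "0 0 0 0 0 -0.02 0.05" --pt "0 0 0 0 0 -0.03 0.05" --pt "0 0 0 0 0 -0.03 0.05" --pt "0 0 0 0 0 -0.03 0.05" --pt "0 0 0 0 0 -0.03 0.05" --pt "0 0 0 0 0 -0.03 0.05"

```text
t: 11.25
tcp_pos: [0.5386, 0.1546, 0.2535]
eef_rot: [-0.0, 0.98, 0.198, 0.0]
contact_force: [0.4, 0.5, -1.0]
width: 0.0498
```

>>> apply_moves --pt "0 0 -8.4 0 0 0 0.085" --pt "0 0 -8.4 0 0 0 0.085" --pt "0 0 -8.4 0 0 0 0.085" --pt "0 0 -8.4 0 0 0 0.085" --pt "0 0 -8.4 0 0 0 0.085" --pt "0 0 -8.4 0 0 0 0.085" --pt "0 0 -8.4 0 0 0 0.085" --pt "0 0 -8.4 0 0 0 0.085" --pt "0 0 -7.8 0 0 0 0.085"

```text
t: 12.15
tcp_pos: [0.5387, 0.1546, 0.2522]
eef_rot: [0.0, 0.655, 0.756, 0.0]
contact_force: [-0.3, -0.3, -0.5]
width: 0.0849
```

>>> apply_moves --pt "0 0 0 -0.0275 -0.0136 -0.004 0.085" --pt "0 0 0 -0.0275 -0.0136 -0.004 0.085" --pt "0 0 0 -0.0275 -0.0136 -0.004 0.085" --pt "0 0 0 -0.0275 -0.0136 -0.004 0.085" --pt "0 0 0 -0.0275 -0.0136 -0.004 0.085" --pt "0 0 0 0 0 0 0.085" --pt "0 0 0 0 0 0 0.085"

```text
t: 12.85
tcp_pos: [0.4902, 0.0086, 0.2725]
eef_rot: [0.0, 0.657, 0.753, 0.001]
contact_force: [-0.0, -0.1, 0.1]
width: 0.0854
```

Run:
```python
from h import *
o=ctrl.get_obs();cm=imaging.camera_model("wrist");im=imaging.snapshot("wrist")
np.savez("w2.npz",im=im,**{k:np.array(cm[k]) for k in ["K","dist","R","t"]})
top=imaging.snapshot("top");sd=imaging.snapshot("side")
np.savez("ts2.npz",top=top,side=sd)
print(o["tcp_pos"])
print(proj(cm,[[.583,.002,.114]]))
c=im[150:300,150:350,::-1]
cs=sd[170:260,200:290,::-1]
a=cv2.resize(c,(800,600),interpolation=cv2.INTER_CUBIC)
b=cv2.resize(cs,(225,225),interpolation=cv2.INTER_CUBIC);a[375:,575:]=b
cv2.imwrite("pics/w2.png",a)
```

```text
[0.49016434 0.00863476 0.27246487]
[[239.84837024 251.38869281]]
```

View pics/w2.png

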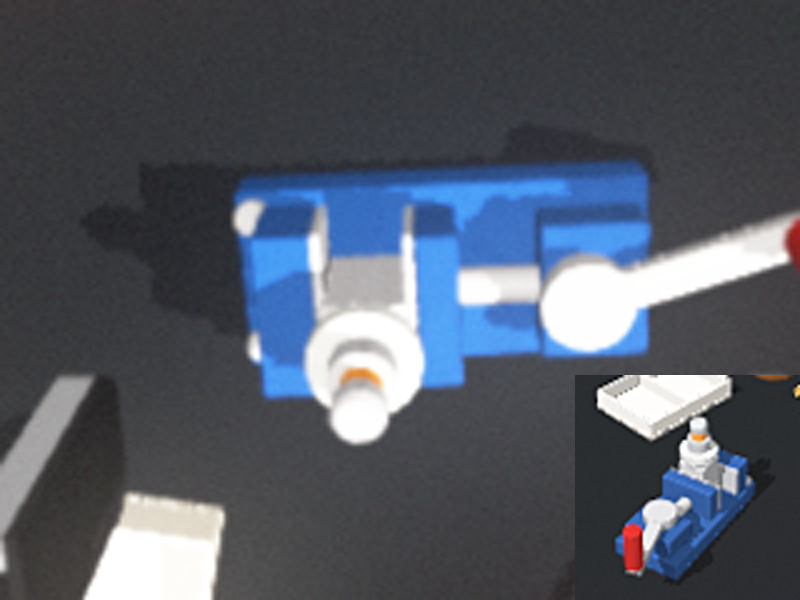

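The jaws now hold the axle's foot on both sides. The axle's top is at crop (359,417), the flange centre at about (364,360), and the lever points along vise +y.

Run:
```python
from h import *
cm=dict(np.load("w2.npz"))
P=lambda x,y,z:atz(cm,((x-.5*3)/4+150,(y-1.5)/4+150),z).round(4)
print("top",P(359,418,.113),"flange top",P(364,360,.08),"foot corners",P(325,303,.065))
# silhouettes of model for best xy
def ring(x,y,z,r,n=60):
    a=np.linspace(0,2*np.pi,n);return np.c_[x+r*np.cos(a),y+r*np.sin(a),0*a+z]
im=cm["im"][...,::-1].copy()
big=cv2.resize(im[200:300,180:300],None,fx=6,fy=6,interpolation=cv2.INTER_CUBIC)
s=P(359,418,.113)
ts=np.load("ts2.npz");tiles=[(cm,im,180,200)]
for c in ["top","side"]: tiles.append((imaging.camera_model(c),ts[c][...,::-1],*((225,150) if c=="top" else (215,160))))
out=[]
for m,i,x0,y0 in tiles:
    w=(120 if m is cm else 60); f=600//w
    b=cv2.resize(i[y0:y0+w,x0:x0+w],None,fx=f,fy=f,interpolation=cv2.INTER_CUBIC)
    for z,r in [(.114,.006),(.111,.009),(.08,.02)]:
        q=(proj(m,ring(s[0],s[1],z,r))-[x0,y0]+.5)*f
        cv2.polylines(b,[q.astype(int)],True,(0,255,0),1)
    out.append(cv2.resize(b[:600,:600],(400,400)))
cv2.imwrite("pics/fit.png",np.hstack(out[:2])[:, :800] if 0 else np.vstack([np.hstack([cv2.resize(o,(266,400)) if 0 else cv2.resize(o,(266,266)) for o in out]) ]))
g=np.hstack([cv2.resize(o,(266,266)) for o in out]);cv2.imwrite("pics/fit.png",g)
```

```text
top [0.5876 0.0019 0.113 ] flange top [0.5857 0.0015 0.08  ] foot corners [ 0.5737 -0.0143  0.065 ]
```

View pics/fit.png

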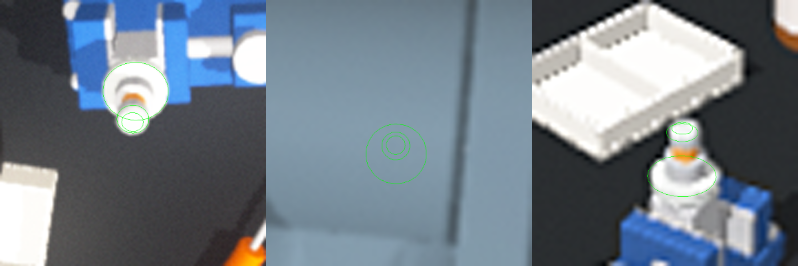

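The projected model circles (top and flange) land on the axle in both the wrist and side views, so the axle is at about (0.587, 0.002). Next, the pliers.

>>> apply_moves --pt "0 0 0 -0.0353 -0.0028 0.006 0.085" --pt "0 0 0 -0.0353 -0.0028 0.006 0.085" --pt "0 0 0 -0.0353 -0.0028 0.006 0.085" --pt "0 0 0 -0.0353 -0.0028 0.006 0.085" --pt "0 0 0 -0.0353 -0.0028 0.006 0.085" --pt "0 0 0 -0.0353 -0.0028 0.006 0.085" --pt "0 0 0 -0.0353 -0.0028 0.006 0.085" --pt "0 0 0 -0.0353 -0.0028 0.006 0.085" --pt "0 0 0 0 0 0 0.085" --pt "0 0 0 0 0 0 0.085"

```text
t: 14.0
tcp_pos: [0.5064, -0.2736, 0.2235]
eef_rot: [-0.001, 0.657, 0.754, 0.0]
contact_force: [0.6, 1.1, -0.2]
width: 0.0853
```

Run:
```python
from h import *
o=ctrl.get_obs();cm=imaging.camera_model("wrist");im=imaging.snapshot("wrist")
np.savez("w3.npz",im=im,**{k:np.array(cm[k]) for k in ["K","dist","R","t"]})
print(o["tcp_pos"],o["eef_rot"])
for n in ["handles","ring_center"]:
    print(n,[(np.round(d["pixel"]).tolist(),round(d["conf"],2)) for d in look_for("wrist",n)])
a=cv2.resize(im[...,::-1],(768,576),interpolation=cv2.INTER_CUBIC)
cv2.imwrite("pics/w3.png",a)
hsv=cv2.cvtColor(im,cv2.COLOR_RGB2HSV)
m=cv2.inRange(hsv,(4,150,90),(18,255,255));n,l,s,c=cv2.connectedComponentsWithStats(m)
for i in range(1,n):
    if s[i,4]>150:
        r=cv2.minAreaRect(np.argwhere(l==i)[:,::-1].astype(np.float32));bx=cv2.boxPoints(r)
        print(s[i],[atz(cm,p,.012)[:2].round(4).tolist() for p in bx])
```

```text
[ 0.50644425 -0.27357558  0.22350954] [-7.64462487e-04  6.57018868e-01  7.53873715e-01  2.12319480e-04]
handles [([405.0, 107.0], 0.72), ([244.0, 185.0], 0.64)]
ring_center [([248.0, 190.0], 0.88), ([406.0, 106.0], 0.7), ([116.0, 254.0], 0.66)]
[341  63  70  24 329] [[0.3786, -0.191], [0.3655, -0.1908], [0.3702, -0.1073], [0.3837, -0.1063]]
[335 108  68  15 227] [[0.423, -0.1873], [0.4047, -0.1075], [0.4163, -0.1027], [0.4349, -0.1834]]
[228 134  19  62 211] [[0.4681, -0.3143], [0.4645, -0.3025], [0.542, -0.2799], [0.5461, -0.2927]]
[264 134  19  62 237] [[0.5388, -0.2589], [0.4579, -0.258], [0.4583, -0.2454], [0.5393, -0.2453]]
[121 215  36  30 166] [[0.5998, -0.4499], [0.5817, -0.4376], [0.6169, -0.3901], [0.6362, -0.402]]
[  83  233   59   54 2166] [[0.6865, -0.5211], [0.6099, -0.4736], [0.6525, -0.4093], [0.7355, -0.4546]]
[ 206  299   49   35 1333] [[0.7236, -0.3215], [0.7133, -0.2471], [0.7819, -0.2378], [0.7928, -0.3164]]
```

View pics/w3.png

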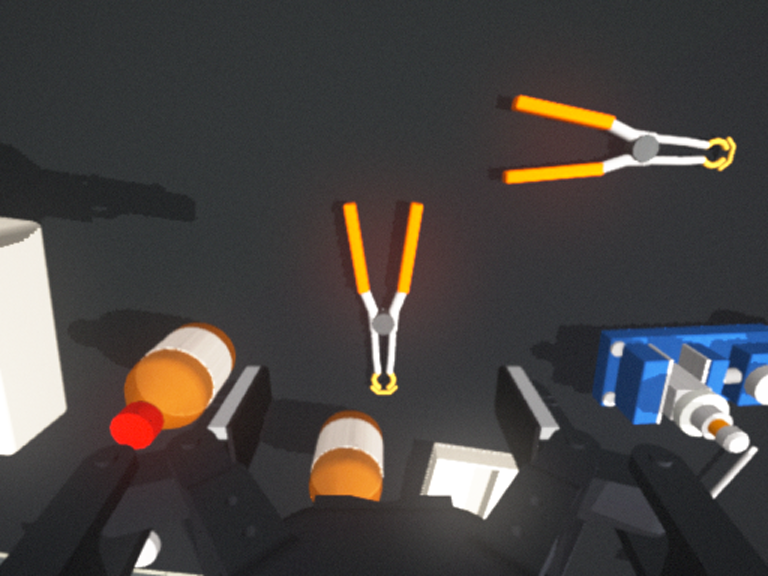

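The chosen pliers lie aligned under the gripper: boss at (384,322), ring at (384,382), handles at (355,250) and (410,250). The handle lines average 7.9° of yaw, against 7.9° for the tool.

>>> apply_moves --pt "0 0 0 0 0 0.03 0.085" --pt "0 0 0 0 0 0.03 0.085" --pt "0 0 0 0 0 0.03 0.085" --pt "0 0 0 0 0 0.03 0.085" --pt "0 0 0 0 0 0.03 0.085" --pt "0 0 0 0 0 0.03 0.085" --pt "0 0 0 0 0 0.015 0.085" --pt "0 0 0 0 0 0.008 0.085" --pt "0 0 0 0 0 0 0.085" --pt "0 0 0 0 0 0 0.085"

```text
t: 15.15
tcp_pos: [0.507, -0.274, 0.0224]
eef_rot: [0.001, 0.657, 0.754, 0.0]
contact_force: [-0.1, -0.1, 0.5]
width: 0.0851
```

>>> apply_moves --grip_force 32 --pt "0 0 0 0 0 0 0.06" --pt "0 0 0 0 0 0 0.05" --pt "0 0 0 0 0 0 0.045" --pt "0 0 0 0 0 0 0.04" --pt "0 0 0 0 0 0 0.036" --pt "0 0 0 0 0 0 0.03" --pt "0 0 0 0 0 0 0.03" --pt "0 0 0 0 0 0 0.03" --pt "0 0 0 0 0 0 0.03"

```text
t: 16.05
tcp_pos: [0.5074, -0.2748, 0.0238]
eef_rot: [0.002, 0.657, 0.754, 0.0]
contact_force: [-2.8, 1.2, 11.5]
width: 0.0334
```

>>> apply_moves --pt "0 0 0 0 0 -0.005 0.03" --pt "0 0 0 0 0 -0.01 0.03" --pt "0 0 0 0 0 -0.015 0.03" --pt "0 0 0 0 0 -0.02 0.03" --pt "0 0 0 0 0 -0.02 0.03" --pt "0 0 0 0 0 -0.02 0.03" --pt "0 0 0 0 0 -0.02 0.03" --pt "0 0 0 0 0 -0.02 0.03" --pt "0 0 0 0 0 0 0.03" --pt "0 0 0 0 0 0 0.03"

```text
t: 17.05
tcp_pos: [0.5062, -0.2741, 0.1513]
eef_rot: [0.0, 0.657, 0.754, -0.0]
contact_force: [-0.5, 0.0, -2.5]
width: 0.033
```

```bash
cat > look.py <<'E'
import sys
from h import *
n=sys.argv[1]
o=ctrl.get_obs();cm=imaging.camera_model("wrist");im=imaging.snapshot("wrist");sd=imaging.snapshot("side")
np.savez(n+".npz",im=im,side=sd,tcp=o["tcp_pos"],q=o["eef_rot"],**{k:np.array(cm[k]) for k in ["K","dist","R","t"]})
T=rot(o).as_matrix();print(o["tcp_pos"].round(4),T.round(3).tolist(),np.round(o["qpos"],2),o["width"])
print("expected ring px",proj(cm,[np.array(o["tcp_pos"])+T@[0,.132,.012]]).round(1))
a=cv2.resize(im[100:384,140:372,::-1],(490,600),interpolation=cv2.INTER_CUBIC)
sp=proj(imaging.camera_model("side"),[np.array(o["tcp_pos"])+T@[0,.132,.012]])[0].astype(int)
x0,y0=max(sp[0]-60,0),max(sp[1]-60,0)
b=cv2.resize(sd[y0:y0+120,x0:x0+62,::-1] if 0 else sd[y0:y0+120,x0:x0+120,::-1],(310,310),interpolation=cv2.INTER_CUBIC)
c=np.zeros((600,800,3),np.uint8);c[:,:490]=a;c[:310,490:]=b;cv2.imwrite(f"pics/{n}.png",c);print("side crop origin",x0,y0)
E
python3 look.py w4
```

```text
[ 0.5062 -0.2741  0.1513] [[-0.137, 0.991, 0.0], [0.991, 0.137, -0.0], [-0.001, 0.0, -1.0]] [-0.61  0.42 -0.11  1.04 -0.   -0.74] 0.032987341599718875
expected ring px [[255.6 400.4]]
side crop origin 234 79
```

View pics/w4.png

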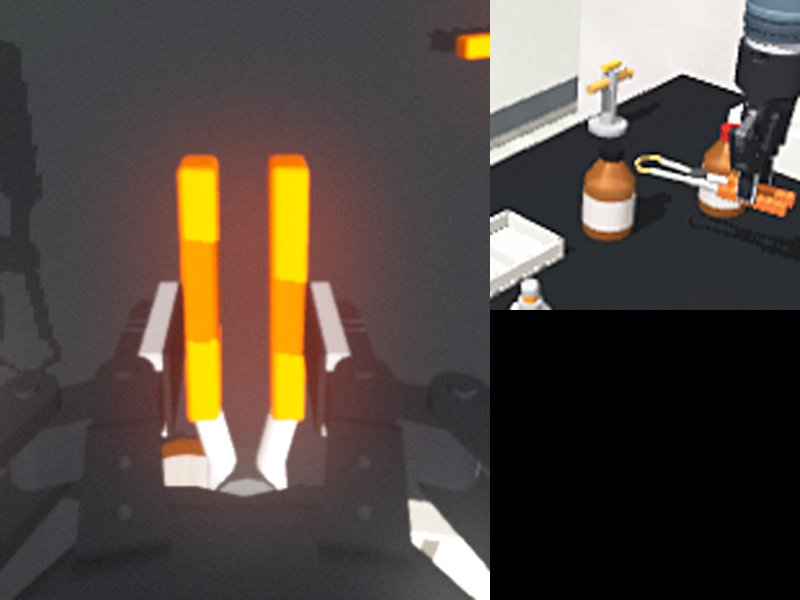

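The handles are parallel (fully squeezed) and level. The side crop shows the ring open at about (650,163). Next I carry it above the axle.

>>> apply_moves --pt "0 0 0 0.01 -0.001 -0.003 0.03" --pt "0 0 0 0.02 -0.001 -0.003 0.03" --pt "0 0 0 0.025 -0.001 -0.003 0.03" --pt "0 0 0 0.025 -0.001 -0.003 0.03" --pt "0 0 0 0.025 -0.001 0 0.03" --pt "0 0 0 0.025 -0.001 0 0.03" --pt "0 0 0 0.025 -0.001 0 0.03" --pt "0 0 0 0.025 -0.001 0 0.03" --pt "0 0 0 0.025 -0.002 0 0.03" --pt "0 0 0 0.025 -0.002 0 0.03"

```text
t: 18.15
tcp_pos: [0.4615, -0.0461, 0.1626]
eef_rot: [-0.001, 0.657, 0.754, -0.0]
contact_force: [-0.4, 0.0, -1.7]
width: 0.0331
```

>>> apply_moves --pt "0 0 0 0.02 -0.001 0 0.03" --pt "0 0 0 0.01 -0.001 0 0.03" --pt "0 0 0 0.0025 0 0 0.03" --pt "0 0 0 0 0 0 0.03" --pt "0 0 0 0 0 0 0.03" --pt "0 0 0 0 0 0 0.03"

```text
t: 18.75
tcp_pos: [0.4567, -0.0167, 0.1633]
eef_rot: [0.0, 0.657, 0.753, -0.0]
contact_force: [0.4, -0.4, -2.1]
width: 0.0333
```

```bash
cat > tri.py <<'E'
import sys
from h import *
n=sys.argv[1];o=ctrl.get_obs();T=rot(o).as_matrix();tc=np.array(o["tcp_pos"])
R=tc+T@[0,.132,.0165];print("tcp",tc.round(4),"ring pred",R.round(4),"w",o["width"],"f",o["contact_force"])
out=[]
for c in ["top","side"]:
    m=imaging.camera_model(c);im=imaging.snapshot(c);p=proj(m,[R])[0]
    for k in ["ring_center"]:
        print(c,k,"pred",p.round(1),[(np.round(d["pixel"],1).tolist(),round(d["conf"],2)) for d in look_for(c,k)])
    hsv=cv2.cvtColor(im,cv2.COLOR_RGB2HSV);b=cv2.inRange(hsv,(19,110,80),(32,255,255))
    ys,xs=np.where(b);s=(abs(xs-p[0])<20)&(abs(ys-p[1])<20);xs,ys=xs[s],ys[s]
    if len(xs): print(" brass bbox",xs.min(),xs.max(),ys.min(),ys.max(),len(xs),"groove",proj(m,[[.587,.0018,.098],[.587,.0018,.114]]).round(1).tolist())
    x0,y0=int(p[0])-33,int(p[1])-33
    v=cv2.resize(im[y0:y0+66,x0:x0+66,::-1],(396,396),interpolation=cv2.INTER_CUBIC)
    a=np.linspace(0,6.28,40)
    q=(proj(m,R+np.c_[np.cos(a),np.sin(a),0*a]*.0142)-[x0,y0]+.5)*6
    cv2.polylines(v,[q.astype(int)],True,(0,255,0),1);out.append(v)
    print(" crop origin",x0,y0)
    cv2.imwrite(f"pics/{n}_{c}_raw.png",im[...,::-1])
cv2.imwrite(f"pics/{n}.png",np.hstack(out))
E
python3 tri.py t1
```

```text
tcp [ 0.4567 -0.0167  0.1633] ring pred [0.5875 0.0012 0.1468] w 0.03332519160065438 f [ 0.35058999 -0.36772627 -2.12790999]
top ring_center pred [253.9 180.2] [([307.0, 241.1], 0.64)]
 brass bbox 250 250 177 177 1 groove [[253.9, 183.4], [253.8, 182.4]]
 crop origin 220 147
side ring_center pred [248.7 177.5] [([296.4, 192.6], 0.71), ([230.0, 233.9], 0.63), ([161.9, 359.5], 0.61), ([326.9, 237.3], 0.56)]
 brass bbox 244 255 175 182 16 groove [[248.5, 193.6], [248.6, 188.5]]
 crop origin 215 144
```

View pics/t1.png

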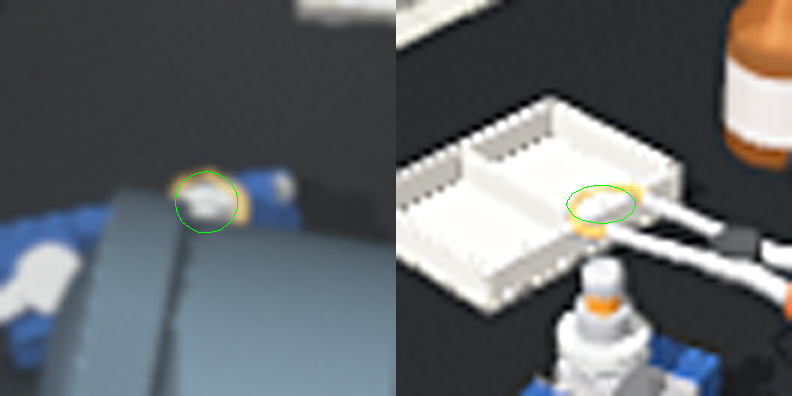

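In the top crop (left) the ring encircles the axle's top with centre about (210,200). In the side crop (right) its centre is about (606,211), just above the axle's top at (603,265). The wrist view can pin the pliers' pose in the grip more finely, from the handle rear-end edges and front ends.

Run:
```python
from h import *
d=dict(np.load("w4.npz"));im=d["im"]
hsv=cv2.cvtColor(im,cv2.COLOR_RGB2HSV).astype(int)
T=Ro.from_quat(np.r_[d["q"][1:],d["q"][0]]).as_matrix();tcp=d["tcp"]
for cx in [234,277]:
    print(cx);col=hsv[168:306,cx-2:cx+3].mean(1).round().astype(int)
    print("rear",[(168+i,*col[i].tolist()) for i in range(0,18)])
    print("front",[(288+i,*col[120+i].tolist()) for i in range(0,18)])
for r in (185,210,285): # lateral edges
    o=(hsv[r,:,1]>150)&(hsv[r,:,0]<30);xs=np.where(o)[0];print(r,xs.min(),xs.max(),np.where(np.diff(xs)>3)[0],xs[np.where(np.diff(xs)>3)[0]],xs[np.where(np.diff(xs)>3)[0]+1])
# predicted pixels for tool points
for off in (.0125,.0145,.0165,.0185):
    L=lambda x,y,z: tcp+T@[x,y,z+off]
    print(off,"rear bot/top",proj(d,[L(-.013,-.042,.007),L(-.013,-.042,-.007),L(-.013,.038,-.007)]).round(1).tolist())
```

```text
234
rear [(168, 108, 74, 97), (169, 1, 73, 100), (170, 72, 79, 100), (171, 36, 80, 101), (172, 3, 99, 114), (173, 8, 184, 190), (174, 13, 236, 240), (175, 14, 249, 244), (176, 14, 250, 245), (177, 14, 252, 247), (178, 16, 253, 251), (179, 19, 255, 255), (180, 23, 255, 255), (181, 25, 255, 255), (182, 27, 255, 255), (183, 27, 255, 255), (184, 27, 255, 255), (185, 27, 255, 255)]
front [(288, 27, 255, 255), (289, 27, 255, 255), (290, 27, 255, 255), (291, 27, 255, 255), (292, 27, 255, 255), (293, 27, 255, 255), (294, 27, 255, 255), (295, 27, 255, 255), (296, 27, 255, 255), (297, 27, 255, 255), (298, 26, 211, 255), (299, 22, 75, 255), (300, 10, 29, 245), (301, 11, 17, 230), (302, 12, 20, 221), (303, 4, 25, 211), (304, 9, 29, 204), (305, 39, 35, 194)]
277
rear [(168, 72, 75, 101), (169, 73, 80, 104), (170, 36, 82, 104), (171, 2, 87, 106), (172, 6, 130, 129), (173, 9, 200, 204), (174, 13, 240, 242), (175, 14, 251, 245), (176, 14, 251, 246), (177, 15, 254, 247), (178, 16, 255, 253), (179, 21, 255, 255), (180, 25, 255, 255), (181, 26, 255, 255), (182, 27, 255, 255), (183, 27, 255, 255), (184, 27, 255, 255), (185, 27, 255, 255)]
front [(288, 27, 255, 255), (289, 27, 255, 255), (290, 27, 255, 255), (291, 27, 255, 255), (292, 27, 255, 255), (293, 27, 255, 255), (294, 27, 255, 255), (295, 27, 255, 255), (296, 27, 255, 255), (297, 27, 255, 255), (298, 25, 155, 255), (299, 20, 5, 255), (300, 3, 0, 255), (301, 2, 1, 255), (302, 2, 2, 253), (303, 6, 5, 246), (304, 4, 9, 238), (305, 2, 12, 231)]
185 223 286 [20] [243] [266]
210 224 286 [19] [243] [266]
285 43 287 [66 83] [109 244] [228 267]
0.0125 rear bot/top [[232.8, 178.0], [230.6, 185.3], [234.6, 308.5]]
0.0145 rear bot/top [[233.1, 177.0], [231.0, 184.2], [234.9, 306.1]]
0.0165 rear bot/top [[233.3, 176.1], [231.3, 183.1], [235.1, 303.8]]
0.0185 rear bot/top [[233.6, 175.2], [231.6, 182.0], [235.3, 301.6]]
```

Run:
```python
from h import *
from scipy.optimize import least_squares
d=dict(np.load("w4.npz"))
T=Ro.from_quat(np.r_[d["q"][1:],d["q"][0]]).as_matrix();tcp=d["tcp"]
# p: dx,dy,dz,pitch(about tool x),yaw ; local: x lateral,y fwd from handle pt,z down
def pts(p,L): return tcp+(Ro.from_euler("xz",p[3:5]).apply(np.array(L,float))+p[:3])@T.T
def edge(p,s,row):  # top outer edge line at image row
    q=proj(d,pts(p,[[s*.018,-.042,-.007],[s*.018,.038,-.007]]))
    t=(row-q[0,1])/(q[1,1]-q[0,1]);return q[0,0]+t*(q[1,0]-q[0,0])
def res(p):
    q=proj(d,pts(p,[[0,-.042,.007],[0,-.042,-.007],[0,.038,-.007]]))[:,1]
    r=list(q-[172.6,179.3,298.3])
    for row,a,b in [(185,222.5,286.5),(210,223.5,286.5),(285,227.5,287.5)]: r+=[edge(p,-1,row)-a,edge(p,1,row)-b]
    return r
for fix in (0,1):
    f=(lambda p:np.r_[res(p),p[3]*1e3]) if fix else res
    s=least_squares(f,[0,0,.0165,0,0],x_scale=[.001,.001,.001,.01,.01]);p=s.x
    print((p[:3]*1e3).round(1),np.degrees(p[3:]).round(2),s.fun.round(1),"ring tool",((pts(p,[[0,.132,0]])-tcp)@T*1e3).round(1))
```

```text
[ 0.4 -1.1 20.2] [-0.64 -1.61] [ 0.1 -0.4  0.4 -0.7  0.4  0.1  0.2  1.5 -1.5] ring tool [[  4.1 130.9  18.7]]
[ 0.4 -1.3 19.8] [-0.  -1.6] [ 0.  -0.2  0.2 -0.9  0.6 -0.   0.3  1.5 -1.5 -0. ] ring tool [[  4.1 130.7  19.8]]
```

>>> apply_moves --pt "0 0 0 0 0 0.005 0.03" --pt "0 0 0 0 0 0.005 0.03" --pt "0 0 0 0 0 0.005 0.03" --pt "0 0 0 0 0 0.005 0.03" --pt "0 0 0 0 0 0 0.03" --pt "0 0 0 0 0 0 0.03"

```text
t: 19.55
tcp_pos: [0.4562, -0.0158, 0.1431]
eef_rot: [-0.0, 0.657, 0.754, -0.0]
contact_force: [0.0, -1.0, -1.5]
width: 0.0329
```

```bash
python3 tri.py t2
python3 - <<'E'
from h import *
o=ctrl.get_obs();T=rot(o).as_matrix();tc=np.array(o["tcp_pos"]);out=[]
for c,f in (("top",16),("side",16)):
    m=imaging.camera_model(c);im=cv2.imread(f"pics/t2_{c}_raw.png")
    p=proj(m,[tc+T@[0,.131,.019]])[0];x0,y0=int(p[0])-12,int(p[1])-(14 if c=="side" else 14)
    h=30 if c=="side" else 30
    v=cv2.resize(im[y0:y0+h,x0:x0+25],None,fx=f,fy=f,interpolation=cv2.INTER_CUBIC)
    for X,col in ((tc+T@[0,.131,.019],(0,255,0)),(np.array([.587,.0018,.114]),(255,0,255)),(np.array([.587,.0018,.098]),(255,0,255))):
        q=((proj(m,[X])[0]-[x0,y0]+.5)*f).astype(int);cv2.drawMarker(v,tuple(map(int,q)),col,0,14,1)
    print(c,x0,y0,f);out.append(v)
cv2.imwrite("pics/t2z.png",np.hstack(out))
E
```

```text
tcp [ 0.4562 -0.0158  0.1431] ring pred [0.587  0.0022 0.1265] w 0.03286501739100011 f [ 0.04491747 -0.97524008 -1.53315844]
top ring_center pred [253.6 181.7] [([300.9, 252.8], 0.45)]
 crop origin 220 148
side ring_center pred [248.5 184.5] [([284.6, 200.6], 0.94), ([327.8, 237.6], 0.59)]
 brass bbox 244 255 181 189 21 groove [[248.5, 193.6], [248.6, 188.5]]
 crop origin 215 151
top 241 168 16
side 236 171 16
```

View pics/t2z.png

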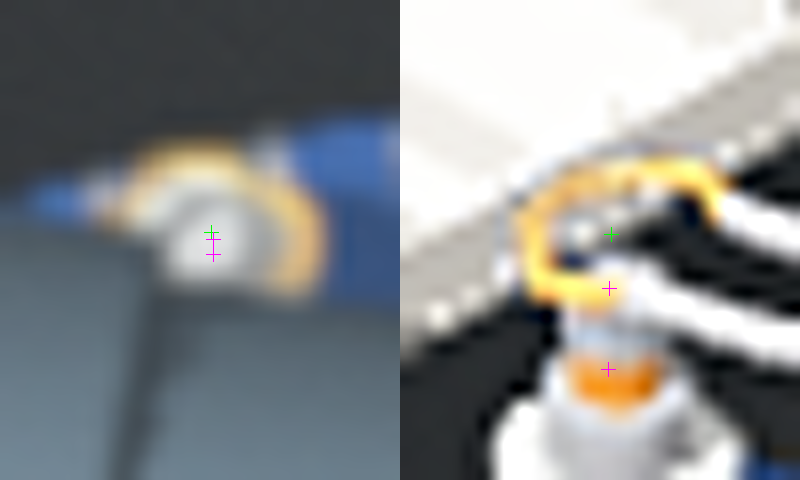

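In the zoomed top view (left) the ring's arcs at (110,205) and (310,240) bracket the axle's top at (208,240). In the side view (right) the ring's centre is about (618,230), straight above the axle's top at (613,292). It is centred to about 2 mm, so I lower it onto the chamfer and watch the force.

>>> apply_moves --pt "0 0 0 0 0 0.003 0.03" --pt "0 0 0 0 0 0.003 0.03" --pt "0 0 0 0 0 0.003 0.03" --pt "0 0 0 0 0 0 0.03" --pt "0 0 0 0 0 0 0.03"

```text
t: 20.25
tcp_pos: [0.4562, -0.0159, 0.1341]
eef_rot: [-0.0, 0.657, 0.754, -0.0]
contact_force: [-0.1, -0.7, -1.5]
width: 0.0334
```

>>> apply_moves --pt "0 0 0 0 0 0.002 0.03" --pt "0 0 0 0 0 0.002 0.03" --pt "0 0 0 0 0 0 0.03" --pt "0 0 0 0 0 0 0.03"

```text
t: 20.65
tcp_pos: [0.4563, -0.0159, 0.1302]
eef_rot: [-0.0, 0.657, 0.754, -0.0]
contact_force: [-0.2, 1.0, -2.1]
width: 0.0331
```

>>> apply_moves --pt "0 0 0 0 0 0.002 0.03" --pt "0 0 0 0 0 0.002 0.03" --pt "0 0 0 0 0 0 0.03" --pt "0 0 0 0 0 0 0.03"

```text
t: 21.05
tcp_pos: [0.4563, -0.0159, 0.1262]
eef_rot: [-0.0, 0.657, 0.754, -0.0]
contact_force: [0.0, 0.6, -2.0]
width: 0.0329
```

>>> apply_moves --pt "0 0 0 0 0 0.002 0.03" --pt "0 0 0 0 0 0.002 0.03" --pt "0 0 0 0 0 0.002 0.03" --pt "0 0 0 0 0 0 0.03" --pt "0 0 0 0 0 0 0.03"

```text
t: 21.55
tcp_pos: [0.4563, -0.0159, 0.1202]
eef_rot: [-0.0, 0.657, 0.754, -0.0]
contact_force: [-0.1, 0.6, -2.1]
width: 0.0328
```

```bash
cat > z.py <<'E'
import sys
from h import *
n=sys.argv[1];o=ctrl.get_obs();T=rot(o).as_matrix();tc=np.array(o["tcp_pos"]);out=[]
for c,f in (("top",16),("side",16)):
    m=imaging.camera_model(c);im=imaging.snapshot(c)[...,::-1]
    x0,y0=(241,168) if c=="top" else (236,175)
    v=cv2.resize(im[y0:y0+30,x0:x0+25],None,fx=f,fy=f,interpolation=cv2.INTER_CUBIC)
    cv2.imwrite(f"pics/{n}_{c}_raw.png",im)
    for X,col in ((tc+T@[0,.131,.018],(0,255,0)),(np.array([.587,.0018,.114]),(255,0,255)),(np.array([.587,.0018,.098]),(255,0,255))):
        q=((proj(m,[X])[0]-[x0,y0]+.5)*f).astype(int);cv2.drawMarker(v,tuple(map(int,q)),col,0,14,1)
    out.append(v)
print(tc,o["contact_force"])
cv2.imwrite(f"pics/{n}.png",np.hstack(out))
E
python3 z.py t3
```

```text
[ 0.45631074 -0.01587954  0.12016667] [-0.12721564  0.56391471 -2.09447102]
```

View pics/t3.png

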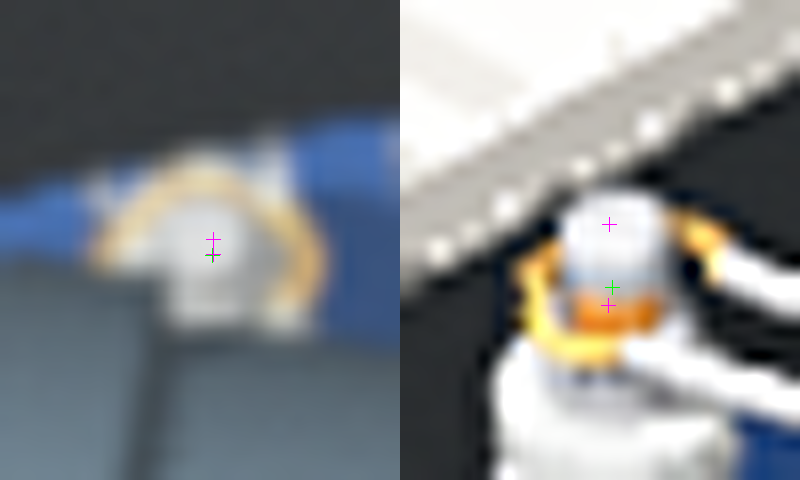

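The ring is round the axle with no contact (shaft at (613,230) inside arcs at (530,270) and (695,220) in the side view). It is about 5.5 mm above the groove's middle and perhaps 2–3 mm short toward the robot in the top view. I go forward 1.5 mm and down.

>>> apply_moves --pt "0 0 0 0 0.0008 0 0.03" --pt "0 0 0 0 0.0007 0.0015 0.03" --pt "0 0 0 0 0 0.002 0.03" --pt "0 0 0 0 0 0.002 0.03" --pt "0 0 0 0 0 0 0.03" --pt "0 0 0 0 0 0 0.03" --pt "0 0 0 0 0 0 0.03"

```text
t: 22.35
tcp_pos: [0.4579, -0.0157, 0.1148]
eef_rot: [0.0, 0.657, 0.754, -0.0]
contact_force: [0.4, 0.1, -1.9]
width: 0.0333
```

```bash
python3 z.py t4
python3 - <<'E'
from h import *
# side-view model overlay check: brass pixels vs ring model around groove (radius 14.2) anchored to observed groove shift
im=cv2.imread("pics/t4_side_raw.png");hsv=cv2.cvtColor(im,cv2.COLOR_BGR2HSV)
print([f.round(2).tolist() for f in [ctrl.get_obs()["contact_force"]]])
m=imaging.camera_model("side");big=cv2.resize(im[175:205,236:261],None,fx=16,fy=16,interpolation=cv2.INTER_CUBIC)
top=cv2.resize(cv2.imread("pics/t4_top_raw.png")[168:198,241:266],None,fx=16,fy=16,interpolation=cv2.INTER_CUBIC)
cv2.imwrite("pics/t4b.png",np.hstack([top,big]))
E
```

```text
[ 0.45794199 -0.01569486  0.11482232] [ 0.41940699  0.07211319 -1.89338008]
[[0.69, -0.45, -1.21]]
```

View pics/t4b.png

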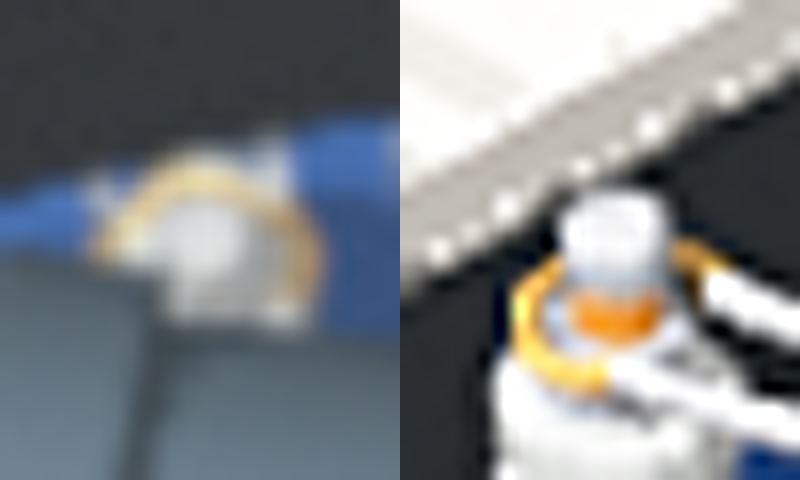

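The side view shows the ring encircling the orange groove. Its extent is rows 240–392, so its centre is at about row 316, level with the groove's middle at 316, and it is horizontally centred at about 618 against 616. The force is unchanged at about −2 N of carried weight, so nothing is touching. I hand it in.

```bash
python3 -c "
from rig import ctrl
o=ctrl.get_obs();print(o['t'],o['contact_force'],o['width']);print(ctrl.close_job())"
```

```text
22.45 [ 0.68566615 -0.45151677 -1.21279651] 0.03315722686694994
the job is handed in; nothing more can be done
None
```

I clamped the axle's foot and left the squeezed pliers holding the spread ring around the groove, then handed the job in at 22.5 s. No verdict was reported.

- **Clamping:** I swung the lever about 65° to its clamping angle, pushing with about 15 N at the knob. Afterwards the wrist view showed the foot held between both jaws.
- **Pliers:** I took the right-most pair by both handles at 32 N. The handles were parallel and the pliers level, and I lowered the ring over the shaft without any contact force.
- **Last checks:** In the side view the ring's centre is level with the groove's middle and within about 1 mm sideways. The force on the tool stayed at the carried weight, about 1–2 N.

**Disagreements:**
- The height from the grip geometry put the ring 0 to 2.7 mm below the groove's middle; the side view showed it level.
- Before the final forward correction of 1.5 mm, the top view put the ring 2–3 mm short toward the robot. The side view and the grip estimate put it within about 1 mm.
- The finger opening read 33 mm, against the expected 36 mm over the handles. It had also read about 1 mm low on the knob.

I could not measure the jaw's holding force after letting go of the lever.

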